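# Aim the inspection mirror at the round target and hold it there

## Task

Swing the mirror arm of the camera stand out over the upward-looking camera until its throw-over weight seats it at the end stop. Then turn the mirror head by its knob until the mirror faces the middle of the round target (not the square one), so that the camera below sees it, and keep holding the knob there against its return spring: the job finishes with the knob still in the gripper. Leave the targets and the other things on the table where they stand.

Things in the scene. Friction and masses are not known exactly. Their poses are not given: they have to be found in the camera images.
- camera_stand: fixed aluminium plate 110x300x12 mm with a black camera (56x56 mm, lens pointing up, top at 82 mm) and, 180 mm to its +y side, a 30 mm steel hinge post. Origin: on the camera's vertical axis at table height; +x points to the side where the two targets stand, +y from the camera to the post. Place and yaw vary.
- swing_hinge (a point): point on the arm's vertical hinge axis, at [0, 180, 178] mm in the stand's frame. A steel throw-over weight geared to the hinge on the post's +y side (below the arm) tips over its top at about 0.45 rad of arm angle; from about 1.1 rad on it carries the arm to its end stop by itself and keeps it seated there; before that friction holds the arm. About 3 to 5 N at the pin moves it.
- mirror_arm (a joint): hinge of the level aluminium arm (180 mm from hinge axis to mirror axis, 22 mm wide, top at height 185 mm), rad. 0 = stowed, pointing along the stand's -x, to the robot; grows counterclockwise seen from above to its end stop at 1.571: arm along the stand's -y, mirror straight above the camera. Starts at 0 to 0.3.
- swing_pin (a point): grip point on the upright steel pin (16 mm thick) on the arm, 90 mm from the hinge axis, for swinging the arm. The point is at height 222 mm; the pin's top is 13 mm higher, and 37 mm below the point is the arm's top face (a flange 5 mm high rings the pin's foot).
- mirror_head (a joint): turn of the mirror head in the arm's end, rad, counterclockwise from above, 0 to 1.75. A return spring drives it back to 0 when let go (0.05 N m there, plus 0.05 N m per rad). With the arm at its stop, at 0 the mirror faces 1.0 rad clockwise of the stand's +x, at 1.0 along the stand's +x. The targets need about 0.4 to 1.5.
- mirror_centre (a point): centre of the 60x48 mm mirror, fixed at 45 degrees in the black head that hangs under the arm's end, on the head's turning axis, 135 mm above the table. Its axes turn with the head: +x is the horizontal direction in which the camera, looking up into the mirror, sees out; z is up.
- mirror_knob: black bar knob on top of the mirror head, fixed to it: bar 44 mm long, 14 wide, 32 high, above the arm. The bar lies along the direction the mirror faces (its +x); a small 5 mm wide nose low down at one end points that way. Origin on the turning axis 215 mm above the table; the bar reaches from 18 mm above to 14 mm below it. Grip it across the 14 mm (its y).
- disc_target: loose stand (0.6 kg) with a 70x70x14 mm dark foot, a thin post and a white ROUND disc, 64 mm across and 5 mm thick, upright, facing the mirror. Origin under the middle of its foot. It may be the left or the right one of the two targets.
- disc_centre (a point): middle of the round disc's front face, 135 mm above the table, level with the mirror, marked with a dark dot.
- square_target: the other loose stand, alike but with a white SQUARE plate 58x58 mm; not the one wanted. Origin under the middle of its foot.
- cork_block: bystander, loose: cork sanding block, 58x105x36 mm. Origin at its underside.
- wood_plug: bystander, loose: domed wooden plug, 38 mm across, 22 high. Origin at its underside.
- mdf_block_1: bystander, loose: upright fibreboard block, 67x71x98 mm. Origin at its underside.
- mdf_wedge_1: bystander, loose: fibreboard wedge, 60x88x35 mm. Origin at its underside.
- screwdriver_red: bystander, loose: screwdriver, 170 mm long, 22 high. Origin at its underside.
- pencil_2: bystander, loose: pencil, 149 mm long, 8 thick. Origin at its underside.
Mind the look-alikes: they are no part of the job. What is shaped like the disc_target but yellow is not meant.

How it is judged:
By the outcome, as a careful person would: the job done as asked, in the order asked, and still so for the second after the job is handed in, while the arm keeps its last pose, push and grip.
It also fails if it takes over 42 s, if anything falls off the work surface, if the arm or the gripper's body presses on something with over 40 N, if the wrist force passes 120 N, or if a joint passes its speed limit or range.

## Robot

A 6-joint arm with a two-finger parallel gripper is mounted at the origin on a cart in front of the work surface, level with it; the furniture and walls round the work are solid. World frame = base frame: x ahead of the robot, y to its left, z up, the work surface at z = 0. Lengths are in m, angles in rad, forces in N, time in s.
With the tool pointing down it reaches from about 0.425 to 0.95 m from the base axis. Payload 3.5 kg.
Tool frame: the origin (TCP) lies between the finger pads; the fingertips stand 22 mm ahead of it and the grasp point (between the pads) lies 3 mm ahead of it (ctrl.nose_length is the z of the fingertips in the tool frame, in m); z points along the fingers, y is the line along which they close (so a half turn about z gives the same grasp; the last joint's range is limited). The gripper opens to 85 mm and grips with 20 to 120 N. Pads are 22 mm wide; open, the fingers measure 114 mm over their backs; the gripper's body (76 mm by 85 mm) begins 54 mm behind the grasp point. The pads swing forward as they close: fully open they stand 13 mm farther back than shut.
Start: joints at [1.12, 0.286, 1.577, -0, 1.279, -0.15], TCP at [0.2, 0.645, 0.253] pointing down, gripper open.
Joint ranges: [-2.77, 2.77], [-0.9, 2.22], [0.21, 2.48], [-1.53, 4.67], [0.24, 2.81], [-2.84, 2.84]. Speed limits (rad/s): [2.79, 2.79, 3.14, 3.14, 3.14, 3.14].

## Interface

Orientations are given as a unit quaternion [x, y, z, w].
In Python, from plant import ctrl gives the robot as it stands. The module is installed in compiled form; this text tells all that it offers.
- The arm moves only by the tool send_rows, never from a script. Its argument "rows" is text: rows parted by semicolons, each of 7 numbers parted by spaces: the turn, a rotation vector about the tool's x, y, z in fractions of the full range, 1 being 120 degrees, then the shift along the tool's x, y, z in fractions of the full range, 1 being 500 mm, then the opening, from -1 (shut) to 1 (fully open). A call has 1 to 8 rows; each row is the pose to reach, as a shift and turn from the pose commanded when the call began, along the tool's axes at that moment; what a row does not reach only later rows make up. A row lasts 1/8 s, in which the tool goes at most 62.5 mm and 10.7 degrees, less where a joint would pass 70% of its speed; a pose out of reach is approached as far as the arm can. A shift or turn number past 1, either way, is cut back to 1. A call with a gripper value outside its range is refused whole. The fingers move at their own pace and stop on an object; "grip_force" is the grip in N (left out, the last holds). Time passes only in rows, so rows that repeat a pose let the fingers close. It gives the time, the measured TCP pose, the force, the opening and the grip force at its end, in the units of the state.
- ctrl.get_state(): the state, without advancing time (a new reading comes with each control period).
- ctrl.read_camera(name): name is "side" or "top" or "wrist"; returns a dict with "color" (400x640x3 uint8, red, green, blue), "fx", "fy", "cx", "cy" (pixels), "extrinsics" (4x4, takes a point from world to camera coordinates). Camera axes: x right, y down, z forward; pixel columns grow to the right and rows downward; lengths in m; the calibration is good to about 2 mm. A picture is of the moment at which its call begins. There is no depth.
- ctrl.sign_off(): hands the job in; it is judged then, once.
Trained networks look in a picture, given as the dict that the camera call returned (one of the last four; its "shot" number tells which), for a name from the list of things; names that differ only in an ending like _2 or _b are one class to them, and where a whole thing is asked for, a point or a joint stands for the part that bears it (a point fixed in the world has none). Each returns a list of dicts, best first, with "p" (0 to 1); they miss things now and then, are a little off and sometimes report something else, mostly with a low value. They report only what shows in the picture. A call takes as long as a camera call. They do not tell look-alikes from the thing itself.
- ctrl.look_for(picture, target): "position" ([x, y, z] in m, in the coordinates of the camera as it stood for that picture, good to about 4 mm: the middle of the surface that is visible of it).
The state is a dict: "time": time; "qpos": joint angles; "dq": joint speeds; "joint_efforts": joint torques, N m; "eef_pos": TCP position; "tcp_rot": TCP orientation; "contact_force": force on the tool from outside, world axes, zero at the start; "wrist_torque": the same for the moment, N m; "opening": opening from 0.0 (shut) to 1.0 (fully open); "finger_force": force on a finger pad.
Only numpy, scipy, OpenCV 4.12 (cv2) and the standard library are available. Lean on these libraries where they do the work, as an engineer would, in place of code of your own. Each camera call takes 0.05 s, during which the arm holds its last target. There are 200 camera calls.

## Working session

There is one attempt and no reset: what is moved stays moved. The work goes in short steps, Python scripts to look and compute and a tool call to move; the robot and the scene stay as the last step left them, time stands still between calls to the robot, and variables do not carry over. Pictures are saved under pics/ and viewed, at most 10 in all, crops included, and the job is handed in when it is done.

Besides the shell and the picture viewer there is one more tool, called as a command line: name --argument value ..., lists and objects as JSON in quotes. send_rows: Moves the arm, as the interface text tells. Its arguments: {"type":"object","properties":{"rows":{"type":"string"},"grip_force":{"type":"number"}},"required":["rows"]}

```bash
mkdir -p pics; cat > h.py <<'E'
import numpy as np, cv2
from plant import ctrl
def world(pic,p):
    E=np.array(pic["extrinsics"]); return (np.linalg.inv(E)@np.r_[p,1])[:3]
def proj(pic,P):
    E=np.array(pic["extrinsics"]); c=(E@np.r_[P,1])[:3]; return np.array([pic["fx"]*c[0]/c[2]+pic["cx"],pic["fy"]*c[1]/c[2]+pic["cy"]])
def ray(pic,uv):
    E=np.array(pic["extrinsics"]); R=E[:3,:3]; d=R.T@np.array([(uv[0]-pic["cx"])/pic["fx"],(uv[1]-pic["cy"])/pic["fy"],1]); return -R.T@E[:3,3], d/np.linalg.norm(d)
def atz(pic,uv,z):
    o,d=ray(pic,uv); return o+d*(z-o[2])/d[2]
def save(pic,n): cv2.imwrite("pics/"+n+".png",pic["color"][:,:,::-1])
E
python3 - <<'E'
from h import *
s=ctrl.get_state(); print(s); print(ctrl.nose_length)
for n in ("top","side"):
    p=ctrl.read_camera(n); save(p,n+"0")
    for t in ["camera_stand","swing_pin","mirror_knob","mirror_arm","disc_target","disc_centre","square_target","swing_hinge","mirror_centre"]:
        for r in ctrl.look_for(p,t)[:2]:
            w=world(p,r["position"]); print(n,t,round(r["p"],2),w.round(3),proj(p,w).round(0))
E
```

```text
{'time': 0.0, 'qpos': array([ 1.11997583e+00,  2.87199484e-01,  1.57814077e+00, -2.52413751e-05,
        1.27854403e+00, -1.50019004e-01]), 'dq': array([-0.00119275, -0.0003646 , -0.000308  ,  0.00070467, -0.00094056,
       -0.00244914]), 'joint_efforts': array([ 9.75404146e-04, -4.06003010e+01, -2.92617452e+01, -1.35443138e-04,
        5.92875367e-03,  1.84201821e-05]), 'eef_pos': array([0.19972714, 0.64416843, 0.25194415]), 'tcp_rot': array([ 1.49830658e-01,  9.88711010e-01, -1.09807152e-03, -3.27530580e-04]), 'contact_force': array([-0.30627941, -0.225757  ,  0.61319958]), 'wrist_torque': array([-0.01430963, -0.04738103,  0.01599681]), 'finger_force': 0.0, 'opening': 1.001678301709754}
0.022
top camera_stand 0.74 [0.63  0.117 0.009] [293. 204.]
top swing_pin 0.69 [ 0.496 -0.248  0.014] [411. 249.]
top swing_pin 0.62 [0.634 0.247 0.182] [241. 192.]
top mirror_knob 0.73 [0.613 0.282 0.233] [224. 197.]
top mirror_arm 0.94 [0.637 0.246 0.184] [241. 191.]
top disc_target 0.65 [ 0.422 -0.121  0.013] [370. 273.]
top disc_target 0.64 [ 0.564 -0.162  0.013] [383. 227.]
top disc_centre 0.9
[... 169 characters left out ...]
82 [0.63  0.111 0.013] [295. 204.]
top mirror_centre 0.6 [0.605 0.275 0.165] [231. 204.]
side camera_stand 0.88 [0.617 0.152 0.071] [320. 259.]
side swing_pin 0.81 [0.623 0.296 0.177] [312. 259.]
side mirror_knob 0.2 [ 0.569 -0.157  0.037] [342. 212.]
side mirror_arm 0.69 [0.623 0.294 0.18 ] [313. 257.]
side disc_target 0.93 [ 0.569 -0.163  0.036] [342. 211.]
side disc_target 0.85 [ 0.419 -0.109  0.01 ] [388. 229.]
side disc_centre 0.94 [ 0.577 -0.164  0.038] [340. 210.]
side disc_centre 0.6 [ 0.421 -0.112  0.012] [388. 228.]
side square_target 0.76 [ 0.686 -0.112  0.12 ] [304. 194.]
side swing_hinge 0.98 [0.616 0.151 0.07 ] [320. 259.]
side mirror_centre 0.88 [0.617 0.299 0.162] [315. 265.]
```

View pics/top0.png

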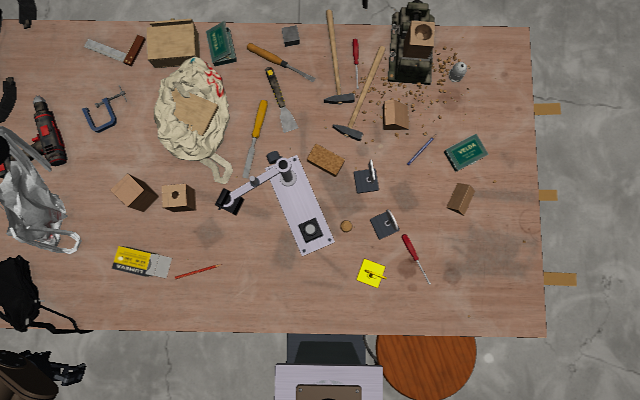

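View pics/side0.png

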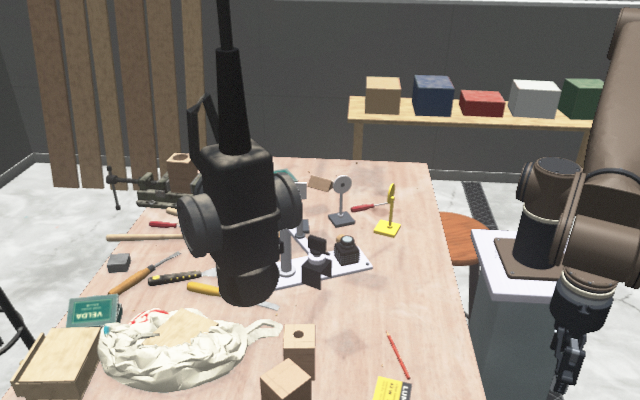

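The top view shows the stand with its camera at (310,230) and its post at (285,165). The arm points left, with the mirror head at (230,202). The grey round target is at (385,225), the square one at (367,178), and the yellow look-alike at (370,273). Next I bring the wrist camera overhead.

```bash
cat >> h.py <<'E'
from scipy.spatial.transform import Rotation as R
def down(yaw): # tool y axis (closing line) at world angle yaw, z down
    y=np.array([np.cos(yaw),np.sin(yaw),0]); z=np.array([0,0,-1.]); return R.from_matrix(np.c_[np.cross(y,z),y,z])
def row(pos,yaw=None,base=None):
    "row numbers to reach world pos, closing line at yaw (nearest half turn)"
    s=ctrl.get_state(); p0,r0=base or (s["eef_pos"],R.from_quat(s["tcp_rot"]))
    t=r0.inv().apply(np.array(pos)-p0)*1000
    rv=np.zeros(3)
    if yaw is not None:
        rv=min(((r0.inv()*down(yaw+k)).as_rotvec(degrees=True) for k in (0,np.pi)),key=np.linalg.norm)
    return rv.round(1),t.round(1)
def st():
    s=ctrl.get_state(); y=R.from_quat(s["tcp_rot"]).as_matrix()
    print("t",round(s["time"],2),"pos",s["eef_pos"].round(4),"yaw y",np.degrees(np.arctan2(y[1,1],y[0,1])).round(1),"zaxis",y[:,2].round(3),"F",s["contact_force"].round(1),"T",s["wrist_torque"].round(2),"op",round(s["opening"],3),"ff",s["finger_force"],"q",s["qpos"].round(2))
E
python3 - <<'E'
from h import *
st()
print(row([.2,.645,.38]),row([.5,.15,.42]),row([.55,.3,.42]))
w=ctrl.read_camera("wrist"); E=np.linalg.inv(w["extrinsics"]); print(E.round(3), w["fx"])
p=ctrl.read_camera("top"); print(np.linalg.inv(p["extrinsics"]).round(3),p["fx"])
for uv,z in (((310,230),.082),((285,162),.19),((225,200),.233),((391,222),.135),((373,170),.135)): print(uv,atz(p,uv,z).round(3))
c=p["color"][140:260,200:400]; cv2.imwrite("pics/topz.png",cv2.resize(c,None,fx=4,fy=4,interpolation=cv2.INTER_CUBIC)[:,:,::-1])
E
```

```text
t 1.0 pos [0.2    0.6447 0.2534] yaw y 72.8 zaxis [ 0.  0. -1.] F [0.1 0.7 0.2] T [ 0.    0.01 -0.01] op 0.997 ff 0.0 q [ 1.12  0.29  1.58 -0.    1.28 -0.15]
(array([0., 0., 0.]), array([   0. ,    0.3, -126.6])) (array([0., 0., 0.]), array([-433.1, -383.6, -166.6])) (array([0., 0., 0.]), array([-436.4, -225.5, -166.6]))
[[ 0.296  0.907  0.299  0.123]
 [ 0.955 -0.281 -0.094  0.669]
 [-0.001  0.314 -0.95   0.374]
 [ 0.     0.     0.     1.   ]] 347.9028073114767
[[ 0.016 -0.989  0.146  0.433]
 [-1.    -0.016  0.004  0.026]
 [-0.002 -0.146 -0.989  1.348]
 [ 0.     0.     0.     1.   ]] 436.427132237717
(310, 230) [0.544 0.06  0.082]
(285, 162) [0.718 0.129 0.19 ]
(225, 200) [0.605 0.277 0.233]
(391, 222) [ 0.565 -0.167  0.135]
(373, 170) [ 0.713 -0.117  0.135]
```

View pics/topz.png

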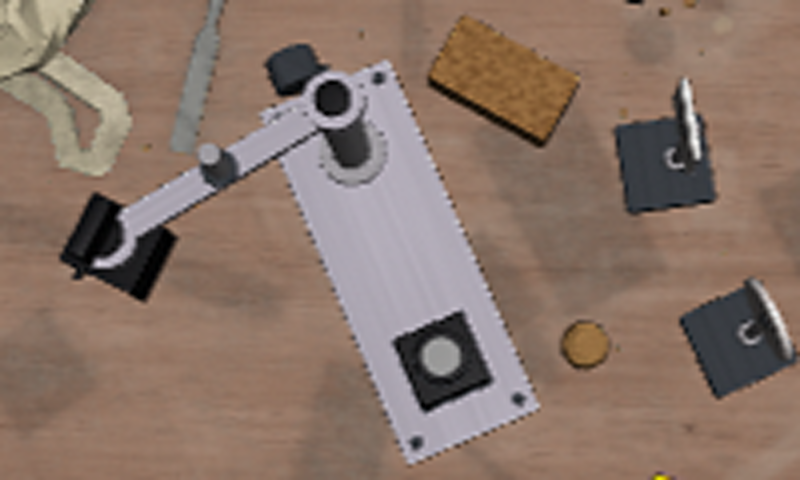

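The zoom shows the hinge top at about px (283,164), the pin top at (252,179), the lens at (310,229) and the knob at about (224,199). The two white plates face the mirror. Now I move the wrist camera overhead.

The manual's scale: shifts go in shares of 500 mm and turns go in shares of 120 degrees. Converting my numbers, -320 mm is -0.64, -270 mm is -0.54.

send_rows --rows "0 0 0 0 0 -0.12 1; 0 0 0 -0.04 -0.02 -0.23 1; 0 0 0 -0.14 -0.09 -0.28 1; 0 0 0 -0.24 -0.16 -0.3 1; 0 0 0 -0.34 -0.226 -0.32 1; 0 0 0 -0.44 -0.294 -0.33 1; 0 0 0 -0.54 -0.36 -0.34 1; 0 0 0 -0.64 -0.426 -0.35 1"

```text
time: 2.1
eef_pos: [0.4433, 0.3448, 0.4288]
tcp_rot: [0.15, 0.989, 0.0, 0.0]
contact_force: [0.2, 0.3, 0.1]
opening: 0.999
finger_force: 0.0
```

send_rows --rows "0 0 0 -0.1 -0.066 0 1; 0 0 0 -0.2 -0.134 0 1; 0 0 0 -0.3 -0.2 0 1; 0 0 0 -0.4 -0.27 0 1; 0 0 0 -0.414 -0.274 0 1; 0 0 0 -0.414 -0.274 0 1"

```text
time: 2.85
eef_pos: [0.5997, 0.1541, 0.428]
tcp_rot: [0.15, 0.989, 0.0, -0.0]
contact_force: [0.3, -0.1, 0.3]
opening: 1.003
finger_force: 0.0
```

```bash
cat > look.py <<'E'
from h import *
import sys
st()
p=ctrl.read_camera("wrist"); save(p,sys.argv[1]); np.save("E_"+sys.argv[1],p["extrinsics"])
for t in ["swing_pin","mirror_knob","disc_centre","disc_target","square_target","camera_stand","mirror_arm"]:
    for r in ctrl.look_for(p,t)[:2]:
        w=world(p,r["position"]); print(t,round(r["p"],2),w.round(4),proj(p,w).round(0))
E
python3 look.py w1
```

```text
t 2.85 pos [0.5997 0.1541 0.428 ] yaw y 72.7 zaxis [-0.001  0.    -1.   ] F [ 0.3 -0.1  0.3] T [ 0.02 -0.01 -0.05] op 1.003 ff 0.0 q [ 0.09  0.09  1.49  0.    1.56 -1.18]
swing_pin 0.66 [0.6281 0.2602 0.1843] [425. 158.]
swing_pin 0.31 [0.6064 0.2825 0.2285] [457. 138.]
mirror_knob 0.96 [0.6078 0.282  0.228 ] [457. 140.]
mirror_knob 0.51 [ 0.5699 -0.1648  0.0216] [123. 181.]
disc_centre 0.82 [ 0.5684 -0.1662  0.0237] [121. 181.]
disc_centre 0.7 [0.6211 0.13   0.0575] [310. 162.]
disc_target 0.86 [ 0.5715 -0.1639  0.0216] [124. 182.]
disc_target 0.59 [ 0.4195 -0.1203  0.0143] [104.  75.]
square_target 0.91 [ 0.7053 -0.1081  0.0209] [191. 246.]
camera_stand 0.7 [0.622  0.1308 0.0569] [311. 162.]
mirror_arm 0.97 [0.6295 0.2588 0.1875] [425. 160.]
mirror_arm 0.21 [ 0.7023 -0.1062  0.0208] [192. 244.]
```

View pics/w1.png

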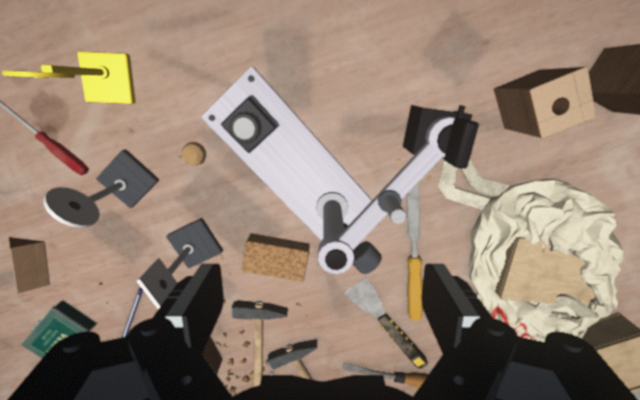

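The wrist view shows the lens at (245,126), the pin top at (397,215), the hinge top at (336,257), the knob at about (460,137) and the disc's dark dot at (74,205). I triangulate these against the top view.

```bash
cat >> h.py <<'E'
def tri(obs):
    A=np.zeros((3,3));b=np.zeros(3);rs=[]
    for pic,uv in obs:
        o,d=ray(pic,uv);M=np.eye(3)-np.outer(d,d);A+=M;b+=M@o
    P=np.linalg.solve(A,b); return P.round(4),[np.linalg.norm(proj(p,P)-uv).round(1) for p,uv in obs]
E
python3 - <<'E'
from h import *
w=ctrl.read_camera("wrist");t=ctrl.read_camera("top")
for n,a,b in (("lens",(245,126),(310,229.3)),("pin",(397,215),(252,178.7)),("hinge",(336,257),(283,164.2)),("knob",(460,137),(224,199)),("wood",(193,153),(346.3,226)),("discfoot",(118,185),(386,225))):
    print(n,tri([(w,a),(t,b)]))
print("pin@.235",atz(w,(397,215),.235),atz(t,(252,178.7),.235))
print("lens@.082",atz(w,(245,126),.082),atz(t,(310,229.3),.082))
print("dot@.135",atz(w,(74,205),.135), "hinge@.19",atz(w,(336,257),.19),atz(t,(283,164.2),.19))
c=w["color"][90:270,380:490]; d=w["color"][160:240,20:130]
c=cv2.resize(c,(366,600),interpolation=cv2.INTER_CUBIC); d=cv2.resize(d,(420,305),interpolation=cv2.INTER_CUBIC); d=cv2.copyMakeBorder(d,0,295,0,0,0)
cv2.imwrite("pics/wz.png",np.hstack([c,d])[:,:,::-1])
E
```

```text
lens (array([0.5465, 0.0606, 0.0636]), [np.float64(0.5), np.float64(0.2)])
pin (array([0.6633, 0.212 , 0.2273]), [np.float64(1.4), np.float64(0.5)])
hinge (array([0.7156, 0.1359, 0.1781]), [np.float64(0.8), np.float64(0.3)])
knob (array([0.604 , 0.28  , 0.2413]), [np.float64(3.1), np.float64(1.0)])
wood (array([ 0.5647, -0.0501, -0.0012]), [np.float64(0.3), np.float64(0.1)])
discfoot (array([ 0.5704, -0.1686,  0.03  ]), [np.float64(2.2), np.float64(1.1)])
pin@.235 [0.66041111 0.21247746 0.235     ] [0.66135925 0.20937198 0.235     ]
lens@.082 [0.54496203 0.0652482  0.082     ] [0.54555426 0.06005077 0.082     ]
dot@.135 [ 0.57071519 -0.1639985   0.135     ] hinge@.19 [0.71003941 0.13803624 0.19      ] [0.7121253 0.134054  0.19     ]
```

View pics/wz.png

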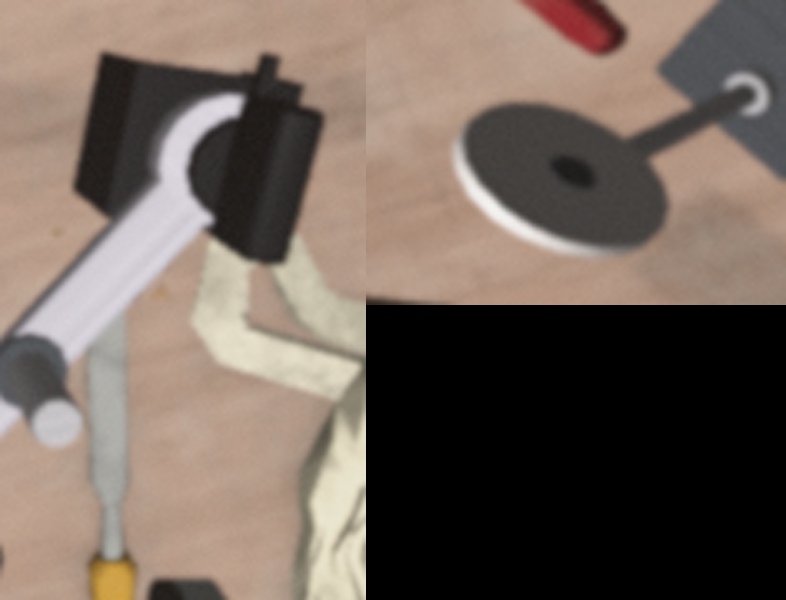

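The disc dot at z=.135 gives a bearing of about -83.6° from the lens. Stand +x is at -66°, so the head needs about 0.70 rad. The arm is at about 0.17 rad now. Next I go to the pin, with the closing line tangential to the swing.

In the tool's units: 150 mm is 0.3, 130 mm is 0.26, 39 degrees is 0.325.

send_rows --rows "0 0 0.0833 -0.04 0.072 0.04 1; 0 0 0.1667 -0.082 0.144 0.1 1; 0 0 0.25 -0.082 0.144 0.2 1; 0 0 0.325 -0.082 0.144 0.26 1; 0 0 0.325 -0.082 0.144 0.3 1; 0 0 0.325 -0.082 0.144 0.3 1"

```text
time: 4.1
eef_pos: [0.6595, 0.2108, 0.2766]
tcp_rot: [0.47, 0.882, -0.001, -0.001]
contact_force: [0.2, 0.9, 0.8]
opening: 1.005
finger_force: 0.0
```

```bash
python3 look.py w2; python3 -c "
from h import *
print(row([.661,.211,.222],np.radians(33.7)))"
```

```text
t 4.1 pos [0.6595 0.2108 0.2766] yaw y 33.9 zaxis [-0.003 -0.001 -1.   ] F [0.2 0.9 0.8] T [ 0.01 -0.   -0.01] op 1.005 ff 0.0 q [ 0.16  0.31  1.5   0.    1.33 -0.43]
swing_pin 0.71 [0.6337 0.2653 0.1878] [337. 120.]
mirror_knob 0.7 [0.6129 0.2865 0.2333] [329.  63.]
disc_centre 0.73 [ 0.5525 -0.1448  0.0122] [108. 331.]
disc_target 0.74 [ 0.5517 -0.1382  0.0123] [110. 328.]
disc_target 0.57 [ 0.429  -0.1087  0.0161] [ 25. 267.]
square_target 0.83 [ 0.7132 -0.0919  0.0192] [231. 363.]
mirror_arm 0.7 [0.6336 0.2666 0.1863] [338. 118.]
mirror_arm 0.42 [0.6346 0.1554 0.1228] [262. 222.]
(array([0.1, 0. , 0.1]), array([-0.2,  0.4, 57.7]))
```

View pics/w2.png

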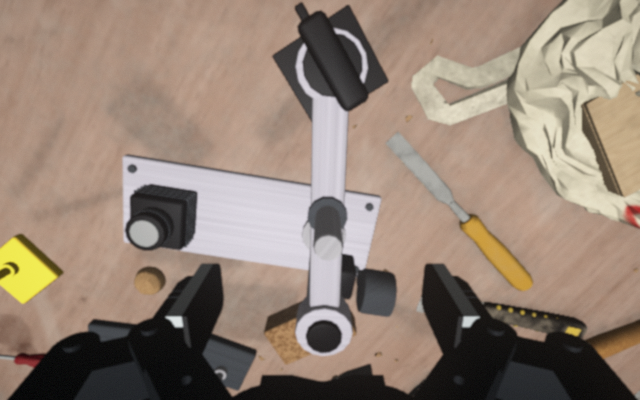

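The pin top at (328,242) lies between the fingers, whose midline is near column 323. The hinge is at (323,336) and the knob at about (333,60). I descend and close.

```bash
python3 -c "
from h import *
w=ctrl.read_camera('wrist')
print(atz(w,(328,242),.235),atz(w,(323,336),.19),atz(w,(333,60),.233),atz(w,(144,234),.082))"
```

```text
[0.66273658 0.21423357 0.235     ] [0.71499731 0.13175387 0.19      ] [0.61490556 0.28900926 0.233     ] [0.54844653 0.05983105 0.082     ]
```

In the tool's units: 54 mm is 0.108, 30 mm is 0.06.

send_rows --rows "0 0 0 0 0 0.06 1; 0 0 0 0 0 0.108 1; 0 0 0 0 0 0.108 1; 0 0 0 0 0 0.108 -0.6; 0 0 0 0 0 0.108 -0.6; 0 0 0 0 0 0.108 -0.6; 0 0 0 0 0 0.108 -0.6; 0 0 0 0 0 0.108 -0.6" --grip_force 20

```text
time: 5.55
eef_pos: [0.6605, 0.211, 0.2249]
tcp_rot: [0.471, 0.882, 0.001, 0.001]
contact_force: [0.8, 1.6, 0.8]
opening: 0.201
finger_force: 0.6
```

```bash
python3 -c "
from h import *
st()"
```

```text
t 5.55 pos [0.6605 0.211  0.2249] yaw y 33.8 zaxis [ 0.001  0.    -1.   ] F [0.8 1.6 0.8] T [ 0.13 -0.17 -0.02] op 0.201 ff 0.600704625248909 q [ 0.16  0.35  1.55  0.    1.24 -0.43]
```

The fingers cage the pin with about 1 mm of play. I swing along the 90 mm arc.

In the tool's units: -58 mm is -0.116, -10.5 mm is -0.021, -40 degrees is -0.3333.

send_rows --rows "0 0 -0.0417 0 -0.016 0 -0.6; 0 0 -0.0833 -0.002 -0.032 0 -0.6; 0 0 -0.1333 -0.007 -0.05 0 -0.6; 0 0 -0.1833 -0.013 -0.068 0 -0.6; 0 0 -0.2333 -0.021 -0.084 0 -0.6; 0 0 -0.2833 -0.031 -0.1 0 -0.6; 0 0 -0.3333 -0.042 -0.116 0 -0.6; 0 0 -0.3333 -0.042 -0.116 0 -0.6"

```text
time: 6.55
eef_pos: [0.6234, 0.1601, 0.2247]
tcp_rot: [0.142, 0.99, -0.001, -0.0]
contact_force: [-0.3, -2.9, 1.6]
opening: 0.199
finger_force: 1.3
```

```bash
python3 -c "
from h import *
st()
s=ctrl.get_state();print(np.linalg.norm(s['eef_pos'][:2]-[.712,.135]))
t=ctrl.read_camera('top')
for n in('swing_pin','mirror_knob','mirror_arm'):
  for r in ctrl.look_for(t,n)[:1]: print(n,r['p'],world(t,r['position']).round(3))"
```

```text
t 6.55 pos [0.6234 0.1601 0.2247] yaw y 73.7 zaxis [-0.    -0.002 -1.   ] F [-0.3 -2.9  1.6] T [-0.37  0.12  0.01] op 0.199 ff 1.3389914855360985 q [ 0.09  0.24  1.68 -0.    1.22 -1.19]
0.0920593229698885
swing_pin 0.7 [0.631 0.45  0.102]
mirror_arm 0.59 [0.709 0.117 0.188]
```

In the tool's units: -54 mm is -0.108, -50 mm is -0.1, -37 degrees is -0.3083.

send_rows --rows "0 0 -0.0417 0 -0.016 0 -0.6; 0 0 -0.0833 -0.002 -0.032 0 -0.6; 0 0 -0.1333 -0.007 -0.05 0 -0.6; 0 0 -0.1833 -0.013 -0.068 0 -0.6; 0 0 -0.2333 -0.021 -0.084 0 -0.6; 0 0 -0.2833 -0.031 -0.1 0 -0.6; 0 0 -0.3083 -0.036 -0.108 0 -0.6; 0 0 -0.3083 -0.036 -0.108 0 -0.6"

```text
time: 7.75
eef_pos: [0.6262, 0.104, 0.2238]
tcp_rot: [-0.18, 0.984, -0.0, 0.0]
contact_force: [2.0, -3.2, -1.6]
opening: 0.199
finger_force: 1.8
```

```bash
python3 -c "
from h import *
st()"
```

```text
t 7.75 pos [0.6262 0.104  0.2238] yaw y 110.7 zaxis [ 0.001 -0.001 -1.   ] F [ 2.  -3.2 -1.6] T [-0.42 -0.34 -0.01] op 0.199 ff 1.7746273800730705 q [ 0.01  0.22  1.71 -0.    1.21 -1.93]
```

In the tool's units: -140 mm is -0.28, -120 mm is -0.24, 30 degrees is 0.25.

send_rows --rows "0 0 0 0 0 0 1; 0 0 0 0 0 0 1; 0 0 0 0 0 0 1; 0 0 0 0 0 -0.08 1; 0 0 0 0 0 -0.18 1; 0 0 0.0833 0.06 -0.008 -0.24 1; 0 0 0.1667 0.12 -0.016 -0.28 1; 0 0 0.25 0.178 -0.024 -0.28 1"

```text
time: 8.75
eef_pos: [0.5466, 0.0614, 0.3673]
tcp_rot: [0.083, 0.997, 0.0, 0.003]
contact_force: [1.2, -0.3, -0.2]
opening: 1.001
finger_force: 0.0
```

In the tool's units: 80 degrees is 0.6667.

send_rows --rows "0 0 0.0833 0 0 0 1; 0 0 0.1667 0 0 0 1; 0 0 0.25 0 0 0 1; 0 0 0.3333 0 0 0 1; 0 0 0.4167 0 0 0 1; 0 0 0.5 0 0 0 1; 0 0 0.5833 0 0 0 1; 0 0 0.6667 0 0 0 1"

```text
time: 9.75
eef_pos: [0.5466, 0.0618, 0.3644]
tcp_rot: [0.704, 0.71, 0.0, -0.0]
contact_force: [0.6, 0.3, 0.2]
opening: 0.998
finger_force: 0.0
```

In the tool's units: 34 degrees is 0.2833.

send_rows --rows "0 0 0.0833 0 0 0 1; 0 0 0.1667 0 0 0 1; 0 0 0.25 0 0 0 1; 0 0 0.2833 0 0 0 1; 0 0 0.2833 0 0 0 1; 0 0 0.2833 0 0 0 1"

```text
time: 10.5
eef_pos: [0.5467, 0.0617, 0.3644]
tcp_rot: [0.88, 0.476, 0.0, -0.0]
contact_force: [0.3, 0.6, 0.8]
opening: 1.001
finger_force: 0.0
```

```bash
python3 look.py w3
```

```text
t 10.5 pos [0.5467 0.0617 0.3644] yaw y -33.2 zaxis [ 0.  0. -1.] F [0.3 0.6 0.8] T [-0.06  0.06 -0.01] op 1.001 ff 0.0 q [-0.07 -0.06  1.75  0.    1.45  0.51]
swing_pin 0.83 [0.5989 0.0889 0.1877] [356. 120.]
swing_pin 0.45 [ 0.5679 -0.161   0.015 ] [414. 260.]
mirror_knob 0.84 [0.5465 0.0629 0.2337] [321. 194.]
disc_centre 0.86 [ 0.5699 -0.1594  0.0118] [415. 257.]
disc_target 0.85 [ 0.4243 -0.1136  0.0166] [318. 283.]
disc_target 0.72 [ 0.567  -0.1566  0.0165] [413. 259.]
square_target 0.6 [ 0.7128 -0.1083  0.0453] [498. 188.]
camera_stand 0.69 [0.6137 0.0972 0.0683] [354.  95.]
mirror_arm 0.75 [0.6138 0.0959 0.0744] [355.  97.]
mirror_arm 0.68 [0.5961 0.0868 0.189 ] [355. 124.]
```

View pics/w3.png

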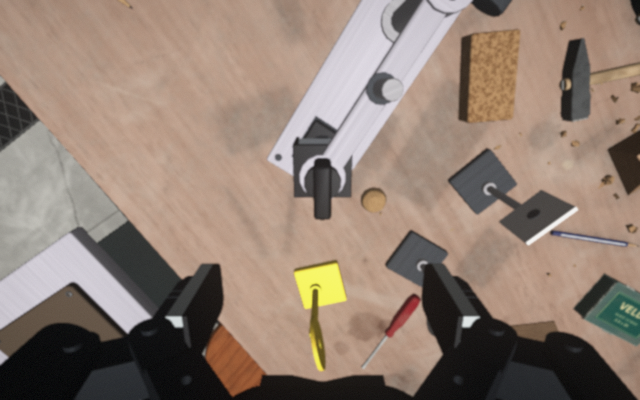

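The arm is seated above the camera, the knob bar is vertical in the image at (322,190) and centred between the fingers, and the pin top is at (392,89). I check the arm's angle and get a second disc-dot measurement from the side camera.

```bash
python3 - <<'E'
from h import *
w=ctrl.read_camera('wrist'); s=ctrl.read_camera('side')
pin=atz(w,(392,89),.235); kn=atz(w,(322,190),.233); print(pin,kn, np.degrees(np.arctan2(*(kn-pin)[[1,0]])), np.linalg.norm((kn-pin)[:2]))
print(proj(s,[.5707,-.164,.135]), proj(s,[.546,.062,.215]),proj(s,[.545,.061,.082]))
c=cv2.resize(s["color"][165:245,300:400],(600,480),interpolation=cv2.INTER_CUBIC); cv2.imwrite("pics/sz.png",c[:,:,::-1])
E
```

```text
[0.62893336 0.09941028 0.235     ] [0.54866957 0.06456309 0.233     ] -156.53152954235912 0.0875020193388572
[342.39138768 183.87169291] [349.14186844 196.94869669] [347.72703919 238.03219744]
```

View pics/sz.png

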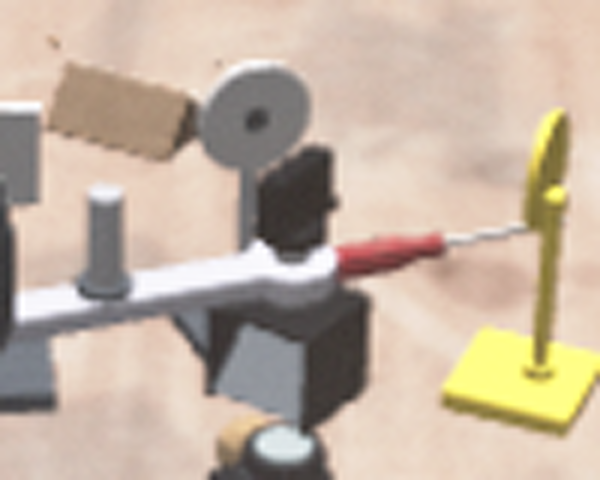

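The dot at (343,185) in the side view is within 1 px of the prediction from the wrist fix, so the bearing of about -83.7° stands. The arm points at 203.5°, which is its stop. I descend on the knob and grip it.

In the tool's units: 146 mm is 0.292, 135 mm is 0.27.

send_rows --rows "0 0 0 0 0 0.1 1; 0 0 0 0 0 0.2 1; 0 0 0 0 0 0.27 1; 0 0 0 0 0 0.292 1; 0 0 0 0 0 0.292 1; 0 0 0 0 0 0.292 -0.3; 0 0 0 0 0 0.292 -1; 0 0 0 0 0 0.292 -1" --grip_force 50

```text
time: 12.0
eef_pos: [0.5472, 0.0615, 0.2195]
tcp_rot: [0.88, 0.475, 0.001, 0.0]
contact_force: [-3.7, 1.7, 2.7]
opening: 0.381
finger_force: 3.1
```

send_rows --rows "0 0 0 0 0 0 -1; 0 0 0 0 0 0 -1; 0 0 0 0 0 0 -1"

```text
time: 12.38
eef_pos: [0.5468, 0.0618, 0.2199]
tcp_rot: [0.88, 0.475, 0.0, -0.0]
contact_force: [-2.5, -0.2, 5.3]
opening: 0.337
finger_force: 48.9
```

```bash
python3 -c "
from h import *
st()"
```

```text
t 12.38 pos [0.5468 0.0618 0.2199] yaw y -33.2 zaxis [ 0.     0.001 -1.   ] F [-2.5 -0.2  5.3] T [ 0.19  0.58 -0.05] op 0.337 ff 48.91098976135254 q [-0.07  0.04  1.92  0.    1.18  0.51]
```

The opening is about 29 mm, so the tips are on the round hub below the bar. I open, rise 8 mm and close again.

In the tool's units: -8 mm is -0.016.

send_rows --rows "0 0 0 0 0 0 0.2; 0 0 0 0 0 0 0.2; 0 0 0 0 0 -0.016 0.2; 0 0 0 0 0 -0.016 0.2; 0 0 0 0 0 -0.016 -1; 0 0 0 0 0 -0.016 -1; 0 0 0 0 0 -0.016 -1; 0 0 0 0 0 -0.016 -1"

```text
time: 13.38
eef_pos: [0.5466, 0.0616, 0.2263]
tcp_rot: [0.88, 0.475, -0.0, -0.0]
contact_force: [-0.6, -0.5, -0.8]
opening: 0.154
finger_force: 49.5
```

```bash
python3 -c "
from h import *
st()"
```

```text
t 13.38 pos [0.5466 0.0616 0.2263] yaw y -33.2 zaxis [-0.  0. -1.] F [-0.6 -0.5 -0.8] T [0.02 0.16 0.04] op 0.154 ff 49.521650075912476 q [-0.07  0.04  1.91  0.    1.2   0.51]
```

Now it grips the bar (about 13 mm, low wrist force). I turn it by +39.5°.

In the tool's units: -39.5 degrees is -0.3292.

send_rows --rows "0 0 -0.0583 0 0 0 -1; 0 0 -0.1167 0 0 0 -1; 0 0 -0.175 0 0 0 -1; 0 0 -0.2333 0 0 0 -1; 0 0 -0.2917 0 0 0 -1; 0 0 -0.3292 0 0 0 -1; 0 0 -0.3292 0 0 0 -1; 0 0 -0.3292 0 0 0 -1" --grip_force 60

```text
time: 14.38
eef_pos: [0.5467, 0.0616, 0.2263]
tcp_rot: [0.668, 0.744, -0.0, -0.0]
contact_force: [-0.5, -0.6, 1.0]
opening: 0.15
finger_force: 60.3
```

```bash
python3 - <<'E'
from h import *
st()
w=ctrl.read_camera('wrist'); s=ctrl.read_camera('side')
a=cv2.resize(s["color"][165:245,300:400],(400,320),interpolation=cv2.INTER_CUBIC); b=cv2.resize(w["color"],(400,250)); b=cv2.copyMakeBorder(b,0,70,0,0,0)
cv2.imwrite("pics/f.png",np.hstack([a,b])[:,:,::-1])
E
```

```text
t 14.38 pos [0.5467 0.0616 0.2263] yaw y 6.2 zaxis [-0.  0. -1.] F [-0.5 -0.6  1. ] T [ 0.02  0.2  -0.1 ] op 0.15 ff 60.346659421920776 q [-0.07  0.04  1.91  0.    1.2  -0.18]
```

View pics/f.png

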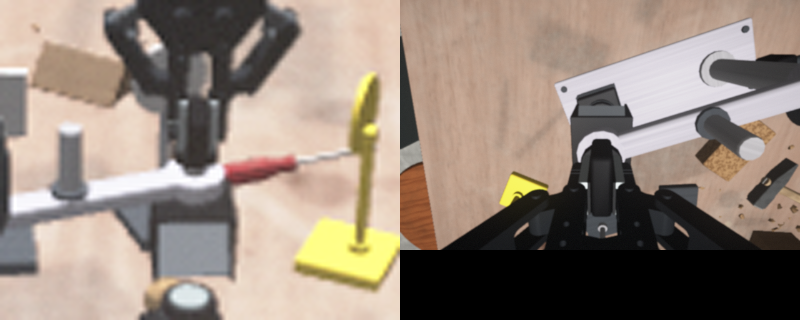

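The knob sits square between the pads, the wrist moment of -0.1 N m matches the spring, the arm is still at its stop and the targets look unmoved. I hand it in.

```bash
python3 -c "
from plant import ctrl
print(ctrl.sign_off())"
```

```text
the job is handed in; nothing more can be done
None
```

I handed the job in at 14.5 s: the arm rests at its end stop, and the gripper holds the knob with the mirror facing the round disc's centre to within about 1° by my measurements. The result was not reported back.

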